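# Swing out the probe guide and hold the probe centred in the well

## Task

Swing the steel guide arm round by its black peg until it clicks home over the well of the aluminium block; only then lift the probe out of its stand and lower it, upright, through the guide's hole until its tip is about half-way down the well, never letting the probe touch the guide or the block. Finish still holding the probe there, still and centred in the hole and in the well, and do not let go. Leave the beaker, the small bottle and the timer where they stand.

Things in the scene. Friction and masses are not known exactly. Their poses are not given: they have to be found in the camera images.
- block: Check block, fixed to the table at a varying place and turn: grey base plate 100 x 170 x 8 mm (its x from -50 to 50, y from -45 to 125), on it an aluminium block 80 x 80 mm, top 48 mm above the table, with one round well of 24 mm bore and 34 mm depth at its centre. Origin: under the well's centre, at table height. Its z is up; the steel pivot post of the guide arm (98 mm tall) stands at its y = +80 mm, and a grey detent lug 94 mm tall at y = +111 mm.
- well (a point): Centre of the well's mouth, in the block's top face, 48 mm above the table. The well's floor lies 34 mm below it. Axes as the block's.
- guide_arm (a joint): Angle of the guide arm about its upright pivot, rad, growing anticlockwise from above. 0: arm along the block's -x; 1.571 (end stop, home): along the block's -y, hole exactly above the well. Starts in 0 to 0.5; below 0.9 it stays where left. From 0.9 to 1.25 a sprung ball pushes it back with about 1.2 N at the peg; past 1.4 it snaps the arm to the stop and holds it.
- guide_hinge (a point): On the axis of the guide arm's pivot, at the height of the arm's top face (90 mm above the table); fixed to the block, axes as the block's.
- guide_peg (a point): Centre of the graspable part of the guide arm's upright black peg, round, 12 mm in diameter, 45 mm from the pivot axis towards the hole; it stands 35 mm above the arm's top face (from 90 to 125 mm above the table) and this point is 112 mm above the table. Moves with the arm, x axis along the arm from hole to pivot.
- guide_hole (a point): Centre of the guide's hole at the arm's top face, 90 mm above the table. Steel ring 36 mm outside, 20 mm bore, 12 mm thick (underside 78 mm above the table), 80 mm from the pivot axis; the arm between is 16 mm wide and 12 mm thick. Moves with the arm.
- stand: Parking stand of the probe, fixed at a varying place: disc foot 84 mm across with an upright square aluminium tube 40 x 40 mm outside, 20 x 20 mm inside, its top 125 mm above the table. Origin: under the tube's axis, at table height.
- probe: The probe, standing upright in the stand with its flange on the tube's top; about 0.1 kg. Origin at the centre of its handle, where to grasp it: black, square, 22 x 22 mm with sides along the probe's x and y, 56 mm tall (28 mm up and down from here). Below it a round flange 36 mm across, from 28 to 34 mm below the origin; below that a straight steel stem 8 mm in diameter and 110 mm long. Its z points up, away from the tip.
- probe_tip (a point): Centre of the lower end of the probe's stem, 144 mm below the centre of the handle.
- probe_stem (a point): Point on the stem's axis 55 mm above its tip; lies within the guide's thickness when the tip is at its depth.
- beaker: Small glass beaker, 46 mm across, 58 mm tall, loose bystander; origin under its centre.
- timer: White lab timer lying flat, 62 x 66 x 20 mm, loose bystander; origin under its centre.
- bottle: Small capped bottle, 33 mm across, 62 mm tall, loose bystander; origin under its centre.
Not all that is in view belongs to the job. Of the things shaped like the probe, the black one is meant.

How it is judged:
By the outcome, as a careful person would: the job done as asked, in the order asked, and still so for the second after the job is handed in, while the arm keeps its last pose, push and grip.
It also fails if it takes over 64 s, if anything falls off the work surface, if the arm or the gripper's body presses on something with over 40 N, if the wrist force passes 120 N, or if a joint passes its speed limit or range.

## Robot

A 6-joint arm with a two-finger parallel gripper is mounted at the origin on a cart in front of the work surface, level with it; the furniture and walls round the work are solid. World frame = base frame: x ahead of the robot, y to its left, z up, the work surface at z = 0. Lengths are in mm, angles in rad, forces in N, time in s.
With the tool pointing down it reaches from about 400 to 925 mm from the base axis. Payload 12.5 kg.
Tool frame: the origin (TCP) lies at the centre of the arm's flange, where the gripper is bolted on; the fingertips stand 190 mm ahead of it and the grasp point (between the pads) lies 171 mm ahead of it; z points along the fingers, y is the direction in which the jaws open and shut (so a half turn about z gives the same grasp; the last joint's range is limited). The gripper opens to 95 mm and grips with 3 to 60 N. Pads are 20 mm wide; open, the fingers measure 119 mm over their backs; the gripper's body (75 mm by 180 mm) begins 59 mm behind the grasp point.
Start: joints at [-1.356, 0.491, 1.559, -0, 1.092, -0.106], TCP at [197.098, -593.108, 404.761] pointing down, gripper open.
Joint ranges: [-3.1, 3.1], [-0.84, 2.19], [0.05, 2.79], [-1.13, 4.28], [0.06, 2.93], [-2.69, 2.69]. Speed limits (rad/s): [2.22, 2.22, 2.79, 3.14, 3.14, 3.14].

## Interface

Orientations are given as [roll, pitch, yaw] about the fixed x, y, z axes, in that order (R = Rz(yaw) Ry(pitch) Rx(roll)).
In Python, from cell import env gives the robot as it stands.
- The arm moves only by the shell command python3 -m pendant 'ROWS'. ROWS is JSON, a list of rows, each an object of numbers: "x", "y", "z": the shift along the tool's x, y, z in units of 150 mm (1.0 is 150 mm); "rx", "ry", "rz": the turn, a rotation vector about the tool's x, y, z in units of 45 degrees (1.0 is 45 degrees); "jaw": the opening, from 0 (shut) to 1 (fully open). In form: [{"x": .., "y": .., "z": .., "rx": .., "ry": .., "rz": .., "jaw": ..}, ...]. A call has 1 to 10 rows; each row is the pose to reach, as a shift and turn from the pose commanded when the call began, along the tool's axes at that moment; what a row does not reach only later rows make up. A row lasts 1/8 s, in which the tool goes at most 62.5 mm and 10.7 degrees, less where a joint would pass 70% of its speed; a pose out of reach is approached as far as the arm can. A call with a number of a shift or a turn outside -1 to 1 is refused whole. A call with a gripper value outside its range is refused whole. The fingers move at their own pace and stop on an object; the grip force is fixed at half the most. Time passes only in rows, so rows that repeat a pose let the fingers close. It gives the time, the measured TCP pose, the force and the opening at its end, in the units of the state.
- env.state(): the state, without advancing time (a new reading comes with each control period).
- env.read_camera(name): name is "side" or "top"; returns a dict with "img" (480x640x3 uint8, red, green, blue), "fx", "fy", "cx", "cy" (pixels), "rvec" (rotation vector, rad) and "tvec" (3), from world to camera coordinates, as OpenCV has them. Camera axes: x right, y down, z forward; pixel columns grow to the right and rows downward; lengths in mm; the calibration is good to about 2 mm. A picture is of the moment at which its call begins. There is no depth.
- env.job_done(): hands the job in, once; it reports no verdict.
The state is a dict: "t": time; "joints": joint angles; "qvel": joint speeds; "tau": joint torques, N m; "eef_pos": TCP position; "tcp_rot": TCP orientation; "ft_force": force on the tool from outside, world axes, zero at the start; "moment": the same for the moment, N m; "opening": opening from 0.0 (shut) to 1.0 (fully open).
Only numpy, scipy, OpenCV 4.12 (cv2) and the standard library are available. Lean on these libraries where they do the work, as an engineer would, in place of code of your own. Each camera call takes 0.05 s, during which the arm holds its last target.

## Working session

There is one attempt and no reset: what is moved stays moved. The work goes in short steps, Python scripts to look and compute and a shell command to move; the robot and the scene stay as the last step left them, time stands still between calls to the robot, and variables do not carry over. Pictures are saved under pics/ and viewed, and the job is handed in when it is done.

```bash
mkdir -p pics; ls; python3 - <<'E'
from cell import env
import cv2
s=env.state();print(s)
for n in("side","top"):
    c=env.read_camera(n);cv2.imwrite(f"pics/{n}0.png",c["img"][:,:,::-1]);print(n,{k:v for k,v in c.items() if k!="img"})
E
```

```text
pics
{'t': 0.0, 'joints': array([-1.35559955e+00,  4.91590305e-01,  1.55943250e+00, -1.06219066e-05,
        1.09168136e+00, -1.05633934e-01]), 'qvel': array([ 0.00011133,  0.00096582,  0.00114106,  0.00026697, -0.00097814,
        0.00118486]), 'tau': array([ 2.43028808e-03, -6.12638426e+01, -2.58182716e+01,  6.93232007e-02,
        4.82455327e-02, -8.25799111e-05]), 'eef_pos': array([ 197.09327762, -593.08872148,  404.14836165]), 'tcp_rot': array([-3.14048635e+00, -1.07826759e-04,  3.20835556e-01]), 'ft_force': array([0.16832405, 0.07457332, 0.85906166]), 'moment': array([ 0.05319802,  0.01561926, -0.00890739]), 'opening': 1.0023349925559164}
side {'fx': 585.7559216772864, 'fy': 585.7559216772864, 'cx': 310.6937271527599, 'cy': 233.24386737134353, 'rvec': array([ 0.06257967, -2.84966298,  1.23327049]), 'tvec': array([ 516.85363594,   71.42703091, 1276.22187162])}
top {'fx': 615.4047192786314, 'fy': 615.4047192786314, 'cx': 322.76305487639695, 'cy': 236.05336399382927, 'rvec': array([ 2.2277961 , -2.17254708,  0.05537448]), 'tvec': array([   4.30488803,  490.40342762, 1562.13230941])}
```

View pics/side0.png

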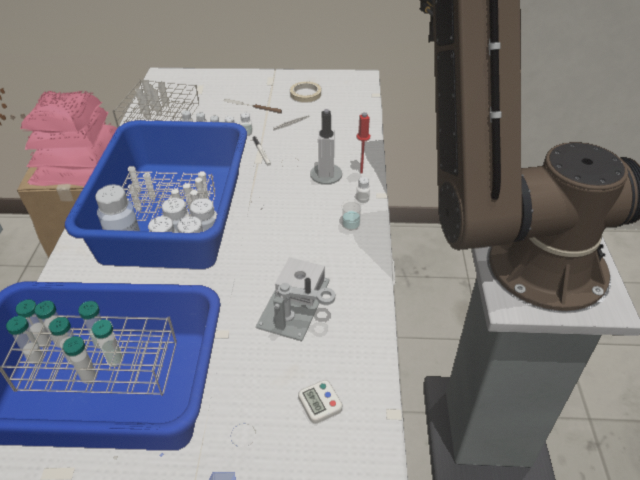

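View pics/top0.png

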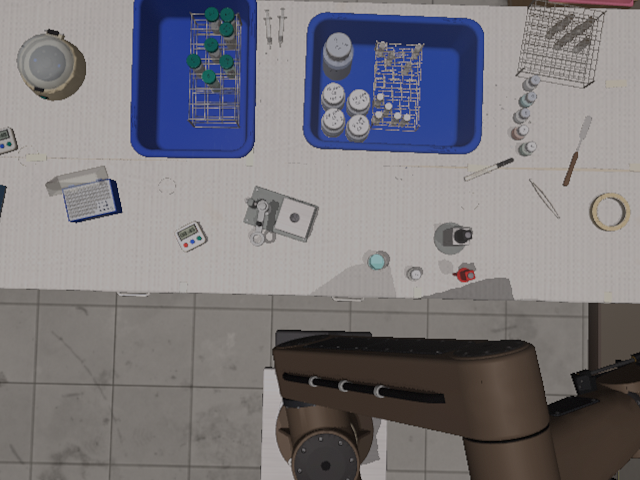

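Probe candidates are the black one in its stand, at side (326,125) and top (460,236), and the red one, at side (363,130) and top (465,273). By the description I choose the black one. The peg candidate is the black post at side (308,286); the pivot post and lug are grey. Next I'll take enlarged crops.

```bash
python3 - <<'E'
import cv2
s=cv2.imread("pics/side0.png");t=cv2.imread("pics/top0.png")
def crop(im,x,y,w,h,k,name):
    cv2.imwrite(name,cv2.resize(im[y:y+h,x:x+w],None,fx=k,fy=k,interpolation=cv2.INTER_CUBIC))
crop(s,250,250,100,75,8,"pics/sb.png");crop(t,235,175,100,75,8,"pics/tb.png")
crop(s,290,100,100,100,6,"pics/sp.png");crop(t,420,210,80,75,8,"pics/tp.png")
E
```

```text
(no output)
```

View pics/sb.png

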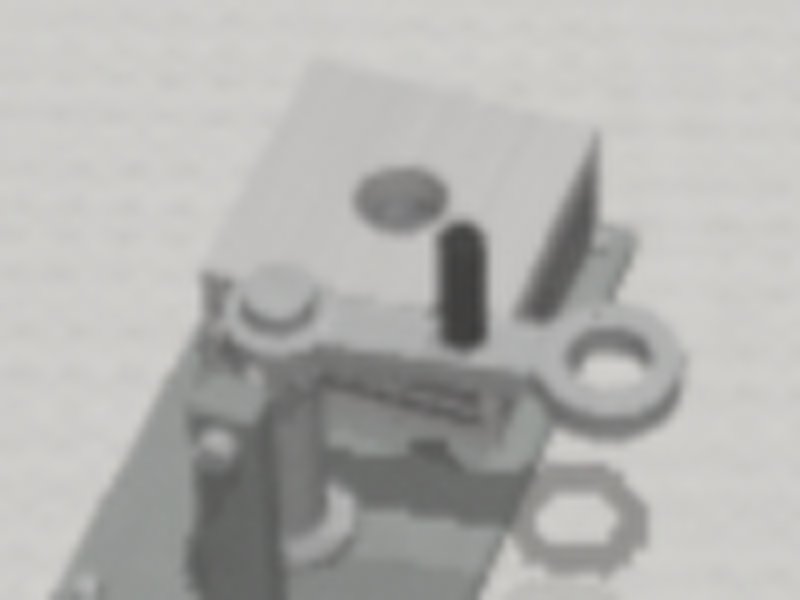

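View pics/tb.png

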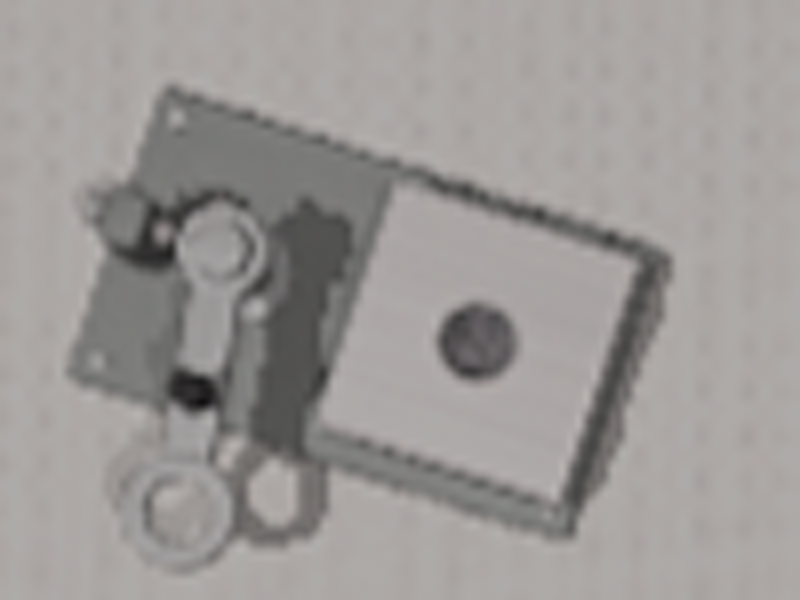

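View pics/sp.png

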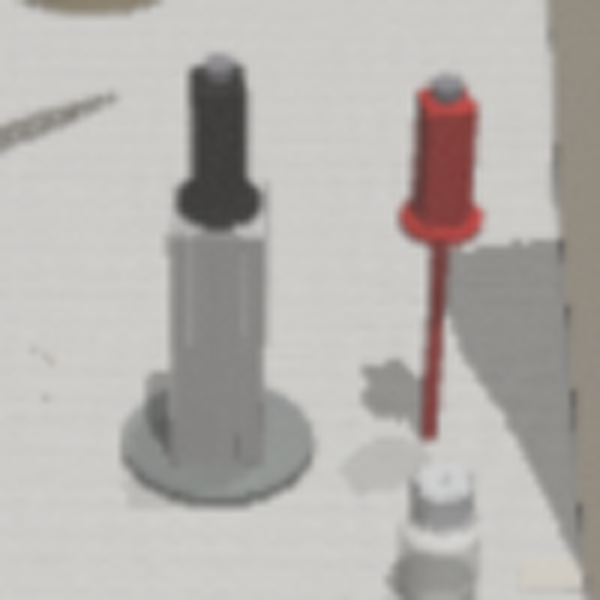

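View pics/tp.png

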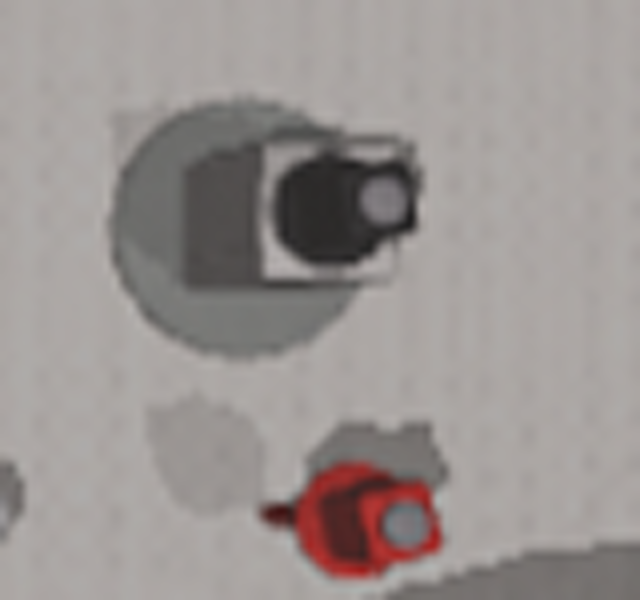

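The crops show the well at side (300,275) and top (294.8,217.6), the peg top at side (307.9,279), the pivot cap at side (285,286), and the guide hole at side (326,295). The black probe stands in its stand. The red one is a separate decoy with a red stem. Now I'll triangulate.

```bash
cat > h.py <<'E'
import numpy as np,cv2
from scipy.optimize import least_squares
from cell import env
def cams():
    return {n:env.read_camera(n) for n in("side","top")}
def ray(c,u,v):
    R,_=cv2.Rodrigues(c["rvec"]);C=-R.T@c["tvec"]
    d=R.T@np.array([(u-c["cx"])/c["fx"],(v-c["cy"])/c["fy"],1]);return C,d
def atz(c,u,v,z):
    C,d=ray(c,u,v);return C+d*(z-C[2])/d[2]
def tri(cs,pa,pb):
    A=[];b=[]
    for n,p in(("side",pa),("top",pb)):
        C,d=ray(cs[n],*p);d/=np.linalg.norm(d);P=np.eye(3)-np.outer(d,d);A.append(P);b.append(P@C)
    return np.linalg.lstsq(np.vstack(A),np.hstack(b),rcond=None)[0]
def proj(c,p):
    return cv2.projectPoints(np.array(p,float).reshape(-1,3),c["rvec"],c["tvec"],np.array([[c["fx"],0,c["cx"]],[0,c["fy"],c["cy"]],[0,0,1]]),None)[0].reshape(-1,2)
def px(x0,y0,k,u,v): return x0+(u+.5)/k-.5,y0+(v+.5)/k-.5
E
python3 - <<'E'
from h import *
np.set_printoptions(precision=1,suppress=True)
cs=cams()
S=lambda u,v:px(250,250,8,u,v);T=lambda u,v:px(235,175,8,u,v)
for n,a,b,z in[("well",(401,199),(478,341),48),("pivot",(282,290),(226,247),98),("peg",(463,236),(193,390),125),("hole",(609,360),(185,507),90)]:
    print(n,atz(cs["side"],*S(*a),z),atz(cs["top"],*T(*b),z),tri(cs,S(*a),T(*b)))
print("corners");
for a in[(395,183),(645,262),(565,505),(312,430)]:print(atz(cs["top"],*T(*a),48))
for a in[(315,62),(597,132),(203,272)]:print(atz(cs["side"],*S(*a),48))
S=lambda u,v:px(290,100,6,u,v);T=lambda u,v:px(420,210,8,u,v)
print("stand")
for a in[(262,140),(410,135),(395,283),(262,285)]:print(atz(cs["top"],*T(*a),125))
for n,a,b in[("cap",(219,62),(384,200)),("redcap",(449,88),(405,523)),("flange",(219,200),(327,210)),("disc",(218,445),(240,228))]:
    print(n,tri(cs,S(*a),T(*b)),atz(cs["side"],*S(*a),187),atz(cs["top"],*T(*b),187))
print(atz(cs["side"],*S(219,200),131),atz(cs["top"],*T(330,210),131),atz(cs["side"],*S(218,445),8),atz(cs["top"],*T(240,228),8))
E
```

```text
well [534.9  88.4  48. ] [533.9  89.   48. ] [534.3  89.   48.6]
pivot [556.9 165.   98. ] [556.6 163.8  98. ] [556.9 164.   96.8]
peg [512.8 170.7 125. ] [511.3 169.8 125. ] [512.1 169.9 124.1]
hole [478.6 177.2  90. ] [478.  174.7  90. ] [478.3 174.9  87.4]
corners
[582.7 116.3  48. ]
[559.9  37.5  48. ]
[483.3  60.5  48. ]
[504.7 140.1  48. ]
[560.9  40.   48. ]
[485.4  62.9  48. ]
[583.5 115.3  48. ]
stand
[ 514.  -290.1  125. ]
[ 516.6 -334.1  125. ]
[ 472.6 -330.2  125. ]
[ 471.  -290.7  125. ]
cap [ 493.5 -310.1  194. ] [ 493.9 -321.6  187. ] [ 493.8 -311.7  187. ]
redcap [ 401.9 -321.6  176.4] [ 402.4 -304.4  187. ] [ 402.3 -319.   187. ]
flange [ 493.4 -308.5  130.5] [ 490.8 -223.   187. ] [ 490.5 -295.6  187. ]
disc [ 493.6 -309.3    4.5] [486.2 -70.6 187. ] [ 484.8 -270.9  187. ]
[ 493.4 -307.7  131. ] [ 493.4 -309.2  131. ] [ 493.6 -304.7    8. ] [ 493.3 -308.6    8. ]
```

```bash
cat >> h.py <<'E'
from scipy.spatial.transform import Rotation as Ro
def to(x,y,z,yaw,s=None):
    s=s or env.state()
    R=Ro.from_euler("xyz",s["tcp_rot"]);G=Ro.from_euler("xyz",[np.pi,0,yaw])
    d=R.inv().apply(np.array([x,y,z])-s["eef_pos"])/150
    r=(R.inv()*G).as_rotvec()/(np.pi/4)
    np.set_printoptions(precision=4,suppress=True)
    print("pos",s["eef_pos"],"rot",s["tcp_rot"],"-> xyz",d,"r",r,"F",s["ft_force"],"M",s["moment"],"open",s["opening"],"t",s["t"])
E
python3 -m pendant '[{"x":0.95,"y":-0.6,"z":-0.08},{"x":0.95,"y":-0.6,"z":-0.08},{"x":0.95,"y":-0.6,"z":-0.08},{"x":0.95,"y":-0.6,"z":-0.08}]'
python3 -m pendant '[{"x":0.95,"y":-0.6,"z":-0.08},{"x":0.95,"y":-0.6,"z":-0.08},{"x":0.95,"y":-0.6,"z":-0.08}]'
python3 -m pendant '[{"x":0.95,"y":-0.6,"z":-0.08},{"x":0.95,"y":-0.6,"z":-0.08},{"x":0.95,"y":-0.6,"z":-0.08},{"x":0.95,"y":-0.6,"z":-0.08}]'
python3 -c "
from h import *
to(512,170,365,-.12)"
```

```text
pos [ 197.0829 -593.1091  404.3962] rot [-3.141  -0.      0.3208] -> xyz [ 3.5965 -4.1657  0.2654] r [-0.0008  0.0001  0.5612] F [ 0.7189 -1.1559  0.4992] M [ 0.0501 -0.0018  0.0438] open 0.9986420670450246 t 0.2invalid input
invalid input
invalid input
```

```bash

python3 -m pendant '[{"x":0.95,"y":-0.6,"z":-0.08,"rx":0,"ry":0,"rz":0,"jaw":1},{"x":0.95,"y":-0.6,"z":-0.08,"rx":0,"ry":0,"rz":0,"jaw":1},{"x":0.95,"y":-0.6,"z":-0.08,"rx":0,"ry":0,"rz":0,"jaw":1},{"x":0.95,"y":-0.6,"z":-0.08,"rx":0,"ry":0,"rz":0,"jaw":1}]'
```

```text
t: 0.7
eef_pos: [305.5, -460.8, 417.2]
tcp_rot: [3.141, -0.0, 0.324]
ft_force: [-0.1, 0.8, -0.1]
opening: 1.003
```

All keys are needed in every row. I'll continue the transit, with the jaws partly closed.

```bash

python3 -m pendant '[{"x":0.95,"y":-0.6,"z":-0.08,"rx":0,"ry":0,"rz":0,"jaw":0.5},{"x":0.95,"y":-0.6,"z":-0.08,"rx":0,"ry":0,"rz":0,"jaw":0.5},{"x":0.95,"y":-0.6,"z":-0.08,"rx":0,"ry":0,"rz":0,"jaw":0.5}]'
python3 -m pendant '[{"x":0.95,"y":-0.6,"z":-0.08,"rx":0,"ry":0,"rz":0,"jaw":0.5},{"x":0.95,"y":-0.6,"z":-0.08,"rx":0,"ry":0,"rz":0,"jaw":0.5},{"x":0.95,"y":-0.6,"z":-0.08,"rx":0,"ry":0,"rz":0,"jaw":0.5},{"x":0.95,"y":-0.6,"z":-0.08,"rx":0,"ry":0,"rz":0,"jaw":0.5}]'
python3 -c "
from h import *
to(512,170,365,-.12)"
```

```text
t: 1.08
eef_pos: [411.6, -331.4, 428.8]
tcp_rot: [3.141, -0.0, 0.321]
ft_force: [0.2, -0.6, -0.1]
opening: 0.74
t: 1.58
eef_pos: [519.0, -200.8, 440.6]
tcp_rot: [3.141, -0.0, 0.324]
ft_force: [-0.1, 0.2, -0.4]
opening: 0.5
pos [ 518.9564 -200.7903  440.5821] rot [ 3.1414 -0.0002  0.3237] -> xyz [ 0.7422 -2.3584  0.5037] r [ 0.0001 -0.0003  0.5649] F [-0.1173  0.2189 -0.3642] M [0.0091 0.0504 0.0206] open 0.5003506398273463 t 1.575
```

```bash

python3 -m pendant '[{"x":0.25,"y":-0.78,"z":0,"rx":0,"ry":0,"rz":0,"jaw":0.5},{"x":0.25,"y":-0.78,"z":0,"rx":0,"ry":0,"rz":0,"jaw":0.5}]'
python3 -m pendant '[{"x":0.25,"y":-0.78,"z":0,"rx":0,"ry":0,"rz":0,"jaw":0.5},{"x":0.25,"y":-0.78,"z":0,"rx":0,"ry":0,"rz":0,"jaw":0.5}]'
python3 -m pendant '[{"x":0.25,"y":-0.78,"z":0.4,"rx":0,"ry":0,"rz":0.56,"jaw":0.5},{"x":0.25,"y":-0.78,"z":0.4,"rx":0,"ry":0,"rz":0.56,"jaw":0.5},{"x":0.25,"y":-0.78,"z":0.4,"rx":0,"ry":0,"rz":0.56,"jaw":0.5},{"x":0.25,"y":-0.78,"z":0.4,"rx":0,"ry":0,"rz":0.56,"jaw":0.5}]'
python3 - <<'E'
from h import *
to(512.1,170,285,-.12)
c=cams()
for n in c: 
    im=c[n]["img"][:,:,::-1]
    x,y=(250,200) if n=="side" else (220,160)
    cv2.imwrite(f"pics/{n}1.png",cv2.resize(im[y:y+130,x:x+130],None,fx=4.5,fy=4.5,interpolation=cv2.INTER_CUBIC))
E
```

```text
t: 1.82
eef_pos: [516.0, -79.5, 440.3]
tcp_rot: [-3.142, 0.001, 0.318]
ft_force: [0.1, -0.8, -0.3]
opening: 0.499
t: 2.08
eef_pos: [514.9, 44.1, 440.6]
tcp_rot: [3.141, 0.0, 0.319]
ft_force: [0.5, -0.3, 0.8]
opening: 0.5
t: 2.58
eef_pos: [514.0, 166.3, 379.9]
tcp_rot: [3.141, 0.001, -0.117]
ft_force: [-0.5, 0.0, -0.1]
opening: 0.499
pos [513.9899 166.2881 379.8915] rot [ 3.1408  0.0015 -0.1174] -> xyz [-0.0145 -0.0236  0.6326] r [0.001  0.0019 0.0033] F [-0.5392  0.0123 -0.1087] M [0.0266 0.0318 0.0237] open 0.49929153278932004 t 2.575
```

View pics/side1.png

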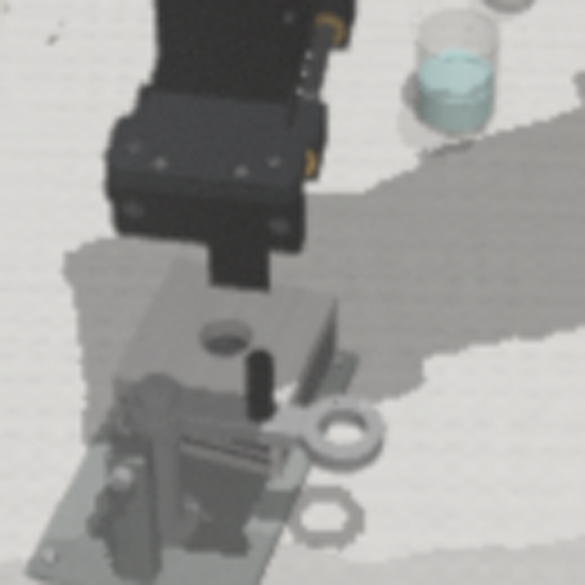

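The jaws are above the peg, which sits at side crop (259,385). I'll descend to a grasp at z≈114 and close.

```bash

python3 -m pendant '[{"x":-0.014,"y":-0.024,"z":0.4,"rx":0,"ry":0,"rz":0,"jaw":0.5},{"x":-0.014,"y":-0.024,"z":0.63,"rx":0,"ry":0,"rz":0,"jaw":0.5},{"x":-0.014,"y":-0.024,"z":0.63,"rx":0,"ry":0,"rz":0,"jaw":0.5}]'
python3 -m pendant '[{"x":0,"y":0,"z":0,"rx":0,"ry":0,"rz":0,"jaw":0},{"x":0,"y":0,"z":0,"rx":0,"ry":0,"rz":0,"jaw":0},{"x":0,"y":0,"z":0,"rx":0,"ry":0,"rz":0,"jaw":0},{"x":0,"y":0,"z":0,"rx":0,"ry":0,"rz":0,"jaw":0},{"x":0,"y":0,"z":0,"rx":0,"ry":0,"rz":0,"jaw":0},{"x":0,"y":0,"z":0,"rx":0,"ry":0,"rz":0,"jaw":0}]'
python3 - <<'E'
from h import *
to(512.1,170,285,-.12)
E
```

```text
t: 3.05
eef_pos: [512.3, 168.8, 285.1]
tcp_rot: [3.14, 0.003, -0.119]
ft_force: [-0.0, -0.6, 0.2]
opening: 0.501
t: 3.8
eef_pos: [512.1, 170.4, 286.6]
tcp_rot: [-3.142, -0.001, -0.119]
ft_force: [-2.4, 0.1, 6.0]
opening: 0.119
pos [512.1136 170.3522 286.6352] rot [-3.1415 -0.0006 -0.1189] -> xyz [0.0002 0.0023 0.0109] r [-0.0001 -0.0007  0.0014] F [-2.3708  0.1343  6.0356] M [0.0511 0.2912 0.0087] open 0.11862229167548001 t 3.8
```

Gripped: the opening is 11.3 mm and the peg is at (512.1,170.4), 45 mm from the pivot estimate. I'll swing anticlockwise in 8° steps to 40°.

```bash

python3 -m pendant '[{"x":0.003,"y":0.042,"z":0,"rx":0,"ry":0,"rz":-0.178,"jaw":0},{"x":0.0116,"y":0.083,"z":0,"rx":0,"ry":0,"rz":-0.356,"jaw":0},{"x":0.026,"y":0.122,"z":0,"rx":0,"ry":0,"rz":-0.533,"jaw":0},{"x":0.0456,"y":0.159,"z":0,"rx":0,"ry":0,"rz":-0.711,"jaw":0},{"x":0.070,"y":0.193,"z":0,"rx":0,"ry":0,"rz":-0.889,"jaw":0},{"x":0.070,"y":0.193,"z":0,"rx":0,"ry":0,"rz":-0.889,"jaw":0},{"x":0.070,"y":0.193,"z":0,"rx":0,"ry":0,"rz":-0.889,"jaw":0}]'
python3 - <<'E'
from h import *
yaw=-1.1802+ (253.3-180)*np.pi/180*0
phi=np.deg2rad(253.3)
to(556.9+45*np.cos(phi),164.8+45*np.sin(phi),285,np.deg2rad(73.3))
E
```

```text
t: 4.68
eef_pos: [518.9, 140.2, 286.6]
tcp_rot: [3.141, 0.0, 0.579]
ft_force: [-1.7, -1.4, 7.4]
opening: 0.119
pos [518.9318 140.2226 286.6291] rot [3.1415 0.0003 0.5794] -> xyz [0.0721 0.1947 0.0109] r [ 0.      0.0004 -0.8912] F [-1.6787 -1.436   7.3738] M [-0.2285  0.4717  0.0389] open 0.11887139746050164 t 4.675
```

```bash

python3 -m pendant '[{"x":0.003,"y":0.042,"z":0,"rx":0,"ry":0,"rz":-0.178,"jaw":0},{"x":0.0116,"y":0.083,"z":0,"rx":0,"ry":0,"rz":-0.356,"jaw":0},{"x":0.026,"y":0.122,"z":0,"rx":0,"ry":0,"rz":-0.533,"jaw":0},{"x":0.0456,"y":0.159,"z":0,"rx":0,"ry":0,"rz":-0.711,"jaw":0},{"x":0.070,"y":0.193,"z":0,"rx":0,"ry":0,"rz":-0.889,"jaw":0},{"x":0.070,"y":0.193,"z":0,"rx":0,"ry":0,"rz":-0.889,"jaw":0},{"x":0.070,"y":0.193,"z":0,"rx":0,"ry":0,"rz":-0.889,"jaw":0}]'
python3 - <<'E'
from h import *
phi=np.deg2rad(253.3)
to(556.9+45*np.cos(phi),164.8+45*np.sin(phi),285,np.deg2rad(73.3))
E
```

```text
t: 5.55
eef_pos: [543.6, 121.7, 286.6]
tcp_rot: [3.142, 0.001, 1.278]
ft_force: [-2.5, -3.0, 7.2]
opening: 0.12
pos [543.617  121.6971 286.6233] rot [3.1415 0.0005 1.278 ] -> xyz [0.0007 0.0022 0.0108] r [ 0.0001  0.0007 -0.0017] F [-2.4792 -2.9553  7.183 ] M [-0.4871  0.4062  0.0977] open 0.12038252655312322 t 5.55
```

```bash

python3 -m pendant '[{"x":0,"y":0.01,"z":0,"rx":0,"ry":0,"rz":0,"jaw":0},{"x":0,"y":0.01,"z":0,"rx":0,"ry":0,"rz":0,"jaw":0},{"x":0,"y":0.01,"z":0,"rx":0,"ry":0,"rz":0,"jaw":0}]'
python3 -c "
from h import *
to(543.9,121.8,285,1.28)"
```

```text
t: 5.92
eef_pos: [544.2, 121.5, 286.6]
tcp_rot: [-3.139, 0.001, 1.278]
ft_force: [-9.1, -0.1, 10.9]
opening: 0.12
pos [544.2324 121.5458 286.5532] rot [-3.1389  0.0011  1.2779] -> xyz [ 0.001  -0.0026  0.0104] r [-0.0035  0.0014 -0.0027] F [-9.1342 -0.0663 10.8927] M [-0.0206  1.4463  0.1097] open 0.11964811801108147 t 5.925
```

The stop is met: the tool advanced only 0.6 of the 1.5 mm commanded, and the force rose about 7 N. I'll release, lift and look.

```bash

python3 -m pendant '[{"x":0,"y":0,"z":0,"rx":0,"ry":0,"rz":0,"jaw":0.35},{"x":0,"y":0,"z":0,"rx":0,"ry":0,"rz":0,"jaw":0.35},{"x":0,"y":0,"z":0,"rx":0,"ry":0,"rz":0,"jaw":0.35},{"x":0,"y":0,"z":-0.4,"rx":0,"ry":0,"rz":0,"jaw":0.35},{"x":0,"y":0,"z":-0.8,"rx":0,"ry":0,"rz":0,"jaw":0.35},{"x":0,"y":0,"z":-1,"rx":0,"ry":0,"rz":0,"jaw":0.5},{"x":0,"y":0,"z":-1,"rx":0,"ry":0,"rz":0,"jaw":0.5}]'
python3 -m pendant '[{"x":-0.95,"y":0.25,"z":0,"rx":0,"ry":0,"rz":0.9,"jaw":0.5},{"x":-0.95,"y":0.25,"z":0,"rx":0,"ry":0,"rz":0.9,"jaw":0.5},{"x":-0.95,"y":0.25,"z":0,"rx":0,"ry":0,"rz":0.9,"jaw":0.5},{"x":-0.95,"y":0.25,"z":0,"rx":0,"ry":0,"rz":0.9,"jaw":0.5},{"x":-0.95,"y":0.25,"z":0,"rx":0,"ry":0,"rz":0.9,"jaw":0.5}]'
python3 - <<'E'
from h import *
to(493.5,-309,440,0)
c=cams()
for n in c: 
    im=c[n]["img"][:,:,::-1]
    x,y=(250,250) if n=="side" else (235,175)
    cv2.imwrite(f"pics/{n}2.png",cv2.resize(im[y:y+75,x:x+100],None,fx=8,fy=8,interpolation=cv2.INTER_CUBIC))
E
```

```text
t: 6.8
eef_pos: [545.1, 121.4, 438.3]
tcp_rot: [3.137, -0.002, 1.277]
ft_force: [-0.2, -0.2, -0.5]
opening: 0.48
t: 7.42
eef_pos: [539.9, -26.2, 434.9]
tcp_rot: [-3.14, 0.001, 0.571]
ft_force: [0.3, -0.2, -0.3]
opening: 0.503
pos [539.8564 -26.2103 434.9015] rot [-3.1403  0.0015  0.5708] -> xyz [-1.2788  1.4193 -0.0339] r [-0.0011  0.0023  0.7268] F [ 0.3335 -0.2422 -0.3128] M [-0.0086 -0.0215 -0.0089] open 0.5033190855872841 t 7.425
```

View pics/side2.png

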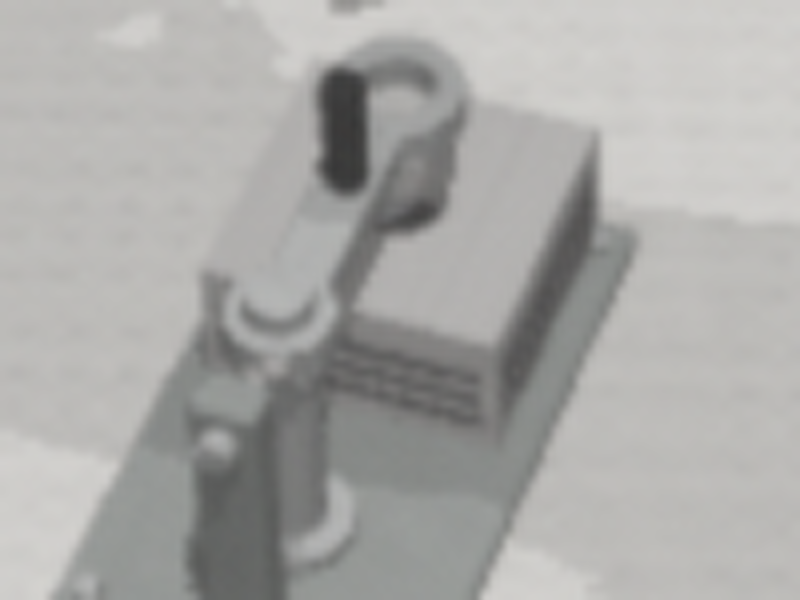

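View pics/top2.png

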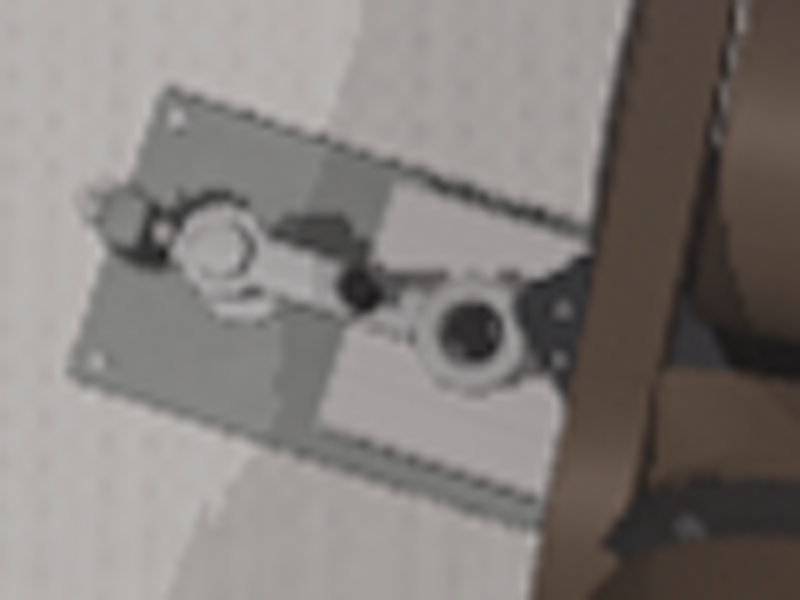

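The guide is home, with the ring over the well: hole at top crop (470,332) and side crop (404,85). I'll measure the hole while I work out the next move.

```bash
python3 - <<'E'
from h import *
cs=cams()
S=lambda u,v:px(250,250,8,u,v);T=lambda u,v:px(235,175,8,u,v)
print(atz(cs["side"],*S(404,86),90),atz(cs["top"],*T(470,332),90))
print(atz(cs["side"],*S(345,80),125),atz(cs["top"],*T(360,288),122))
to(493.5,-309,440,0)
E
```

```text
[532.91145551  88.697953    90.        ] [533.35653226  89.7234582   90.        ]
[544.04093888 121.09715552 125.        ] [543.16947067 121.35160158 122.        ]
pos [539.8561 -25.4699 435.7434] rot [-3.1412  0.0006  0.5736] -> xyz [-1.2853  1.42   -0.0283] r [-0.0003  0.0009  0.7303] F [-0.4222 -0.2577  0.3253] M [-0.0149 -0.0512 -0.0371] open 0.5012194078607758 t 7.625
```

```bash

python3 -m pendant '[{"x":-0.643,"y":0.71,"z":-0.014,"rx":0,"ry":0,"rz":0,"jaw":0.5},{"x":-0.643,"y":0.71,"z":-0.014,"rx":0,"ry":0,"rz":0,"jaw":0.5},{"x":-0.643,"y":0.71,"z":-0.014,"rx":0,"ry":0,"rz":0,"jaw":0.5}]'
python3 -m pendant '[{"x":-0.643,"y":0.71,"z":-0.014,"rx":0,"ry":0,"rz":0.73,"jaw":0.5},{"x":-0.643,"y":0.71,"z":-0.014,"rx":0,"ry":0,"rz":0.73,"jaw":0.5},{"x":-0.643,"y":0.71,"z":-0.014,"rx":0,"ry":0,"rz":0.73,"jaw":0.5},{"x":-0.643,"y":0.71,"z":-0.014,"rx":0,"ry":0,"rz":0.73,"jaw":0.5},{"x":-0.643,"y":0.71,"z":-0.014,"rx":0,"ry":0,"rz":0.73,"jaw":0.5}]'
python3 - <<'E'
from h import *
to(493.5,-309,331,0)
c=cams()
im=c["side"]["img"][:,:,::-1]
cv2.imwrite("pics/side3.png",cv2.resize(im[60:190,270:400],None,fx=4.5,fy=4.5,interpolation=cv2.INTER_CUBIC))
E
```

```text
t: 8.0
eef_pos: [515.7, -169.9, 438.2]
tcp_rot: [3.141, 0.0, 0.57]
ft_force: [-0.0, 0.1, 0.6]
opening: 0.499
t: 8.62
eef_pos: [492.9, -308.1, 440.3]
tcp_rot: [-3.141, 0.0, 0.002]
ft_force: [-0.2, -0.2, 0.1]
opening: 0.502
pos [ 492.8655 -308.115   440.3417] rot [-3.1412  0.0002  0.0022] -> xyz [0.0044 0.0062 0.7289] r [-0.0005  0.0002  0.0027] F [-0.2182 -0.2424  0.08  ] M [-0.0241  0.0291 -0.0188] open 0.502101321591085 t 8.625
```

View pics/side3.png

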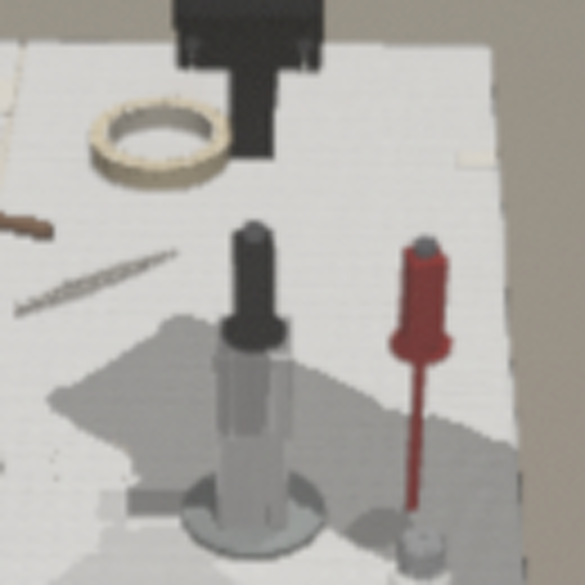

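The black handle (crop (253,275)) is directly below the fingers, and its face is square to the side camera, so its yaw is about 0. I'll descend and grip.

```bash

python3 -m pendant '[{"x":0.004,"y":0.006,"z":0.2,"rx":0,"ry":0,"rz":0,"jaw":0.5},{"x":0.004,"y":0.006,"z":0.45,"rx":0,"ry":0,"rz":0,"jaw":0.5},{"x":0.004,"y":0.006,"z":0.73,"rx":0,"ry":0,"rz":0,"jaw":0.5},{"x":0.004,"y":0.006,"z":0.73,"rx":0,"ry":0,"rz":0,"jaw":0.5},{"x":0.004,"y":0.006,"z":0.73,"rx":0,"ry":0,"rz":0,"jaw":0.5}]'
python3 -m pendant '[{"x":0,"y":0,"z":0,"rx":0,"ry":0,"rz":0,"jaw":0.1},{"x":0,"y":0,"z":0,"rx":0,"ry":0,"rz":0,"jaw":0},{"x":0,"y":0,"z":0,"rx":0,"ry":0,"rz":0,"jaw":0},{"x":0,"y":0,"z":0,"rx":0,"ry":0,"rz":0,"jaw":0},{"x":0,"y":0,"z":0,"rx":0,"ry":0,"rz":0,"jaw":0},{"x":0,"y":0,"z":0,"rx":0,"ry":0,"rz":0,"jaw":0}]'
python3 - <<'E'
from h import *
to(493.5,-309,480,0)
E
```

```text
t: 9.35
eef_pos: [493.7, -310.0, 332.4]
tcp_rot: [3.14, -0.001, -0.001]
ft_force: [0.4, -0.6, 0.7]
opening: 0.498
t: 10.1
eef_pos: [493.1, -310.3, 331.5]
tcp_rot: [3.141, -0.001, -0.003]
ft_force: [-1.6, 0.6, 6.0]
opening: 0.23
pos [ 493.104  -310.3103  331.5066] rot [ 3.141  -0.0006 -0.0029] -> xyz [ 0.0032 -0.0082 -0.99  ] r [ 0.0008 -0.0007 -0.0037] F [-1.599   0.6087  5.9867] M [0.1888 0.2442 0.0116] open 0.23018752673974435 t 10.1
```

```bash

python3 -m pendant '[{"x":0,"y":0,"z":-0.15,"rx":0,"ry":0,"rz":0,"jaw":0},{"x":0,"y":0,"z":-0.3,"rx":0,"ry":0,"rz":0,"jaw":0},{"x":0,"y":0,"z":-0.5,"rx":0,"ry":0,"rz":0,"jaw":0},{"x":0,"y":0,"z":-0.7,"rx":0,"ry":0,"rz":0,"jaw":0},{"x":0,"y":0,"z":-0.9,"rx":0,"ry":0,"rz":0,"jaw":0},{"x":0,"y":0,"z":-1,"rx":0,"ry":0,"rz":0,"jaw":0},{"x":0,"y":0,"z":-1,"rx":0,"ry":0,"rz":0,"jaw":0}]'
python3 - <<'E'
from h import *
to(533.8,88.6,481,0)
c=cams()
im=c["side"]["img"][:,:,::-1]
cv2.imwrite("pics/side4.png",cv2.resize(im[30:190,250:410],None,fx=3.7,fy=3.7,interpolation=cv2.INTER_CUBIC))
im=c["top"]["img"][:,:,::-1]
cv2.imwrite("pics/top4.png",cv2.resize(im[180:300,400:560],None,fx=5,fy=5,interpolation=cv2.INTER_CUBIC))
E
```

```text
t: 10.98
eef_pos: [493.0, -310.2, 481.1]
tcp_rot: [3.141, -0.001, -0.003]
ft_force: [-0.1, -0.4, -0.6]
opening: 0.227
pos [ 493.0452 -310.155   481.1474] rot [ 3.141  -0.0007 -0.0028] -> xyz [ 0.2642 -2.6591 -0.0004] r [ 0.0008 -0.0009 -0.0036] F [-0.1361 -0.4015 -0.6472] M [ 0.0174  0.0063 -0.0369] open 0.2270565538254614 t 10.975
```

View pics/side4.png

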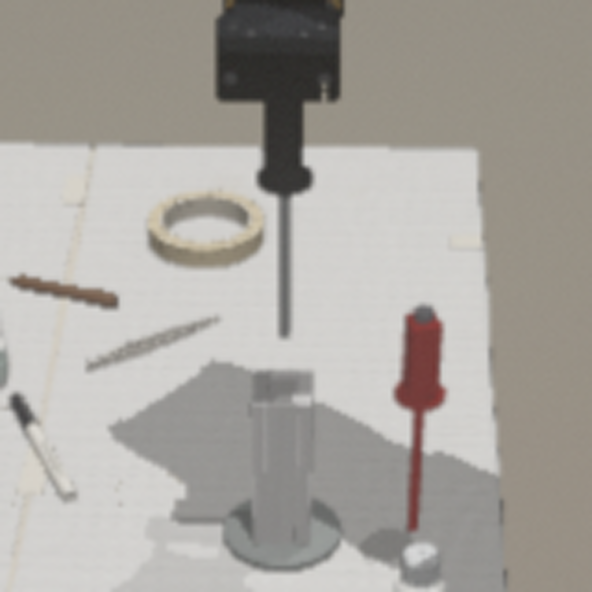

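View pics/top4.png

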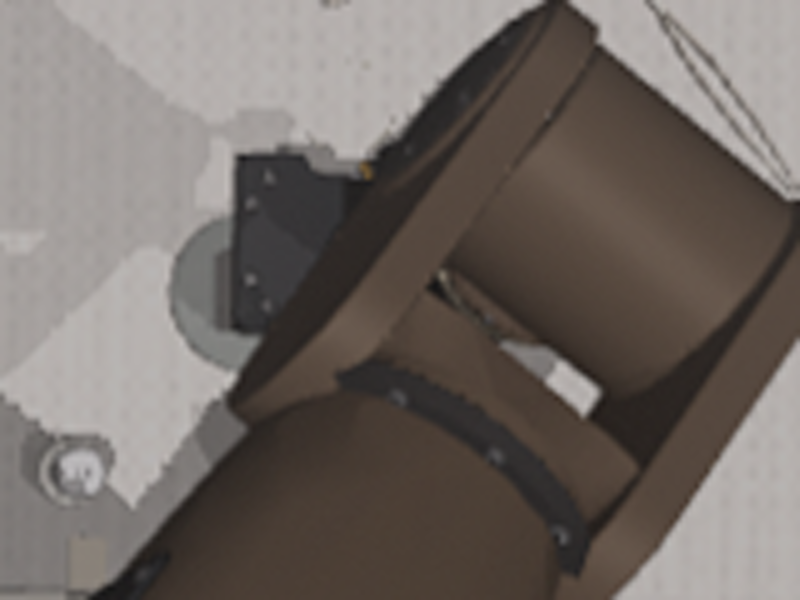

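The probe is held upright, its stem straight from side crop (285,190) to (285,336). I'll carry it to above the guide.

```bash

python3 -m pendant '[{"x":0.03,"y":-0.3,"z":0,"rx":0,"ry":0,"rz":0,"jaw":0},{"x":0.06,"y":-0.6,"z":0,"rx":0,"ry":0,"rz":0,"jaw":0},{"x":0.088,"y":-0.886,"z":0,"rx":0,"ry":0,"rz":0,"jaw":0}]'
python3 -m pendant '[{"x":0.03,"y":-0.3,"z":0,"rx":0,"ry":0,"rz":0,"jaw":0},{"x":0.06,"y":-0.6,"z":0,"rx":0,"ry":0,"rz":0,"jaw":0},{"x":0.088,"y":-0.886,"z":0,"rx":0,"ry":0,"rz":0,"jaw":0}]'
python3 -m pendant '[{"x":0.03,"y":-0.3,"z":0,"rx":0,"ry":0,"rz":0,"jaw":0},{"x":0.06,"y":-0.6,"z":0,"rx":0,"ry":0,"rz":0,"jaw":0},{"x":0.075,"y":-0.75,"z":0,"rx":0,"ry":0,"rz":0,"jaw":0},{"x":0.088,"y":-0.886,"z":0,"rx":0,"ry":0,"rz":0,"jaw":0},{"x":0.088,"y":-0.886,"z":0,"rx":0,"ry":0,"rz":0,"jaw":0},{"x":0.088,"y":-0.886,"z":0,"rx":0,"ry":0,"rz":0,"jaw":0}]'
python3 - <<'E'
from h import *
to(533.8,88.6,481,0)
c=cams()
im=c["side"]["img"][:,:,::-1]
cv2.imwrite("pics/side5.png",cv2.resize(im[190:310,250:370],None,fx=5,fy=5,interpolation=cv2.INTER_CUBIC))
im=c["top"]["img"][:,:,::-1]
cv2.imwrite("pics/top5.png",cv2.resize(im[160:280,220:380],None,fx=5,fy=5,interpolation=cv2.INTER_CUBIC))
E
```

```text
t: 11.45
eef_pos: [506.7, -176.1, 479.5]
tcp_rot: [-3.141, 0.002, -0.003]
ft_force: [0.9, -0.2, -1.4]
opening: 0.229
t: 11.82
eef_pos: [520.3, -43.0, 479.7]
tcp_rot: [-3.141, 0.002, -0.003]
ft_force: [0.8, -0.8, -2.0]
opening: 0.233
t: 12.58
eef_pos: [533.8, 88.0, 480.2]
tcp_rot: [3.141, 0.001, -0.003]
ft_force: [-0.8, -0.6, -1.5]
opening: 0.23
pos [533.8461  87.9971 480.1588] rot [ 3.1412  0.0013 -0.0027] -> xyz [-0.0003 -0.004  -0.0056] r [ 0.0004  0.0016 -0.0035] F [-0.7993 -0.5827 -1.4851] M [0.0172 0.0401 0.0041] open 0.22973003579913479 t 12.575
```

View pics/side5.png

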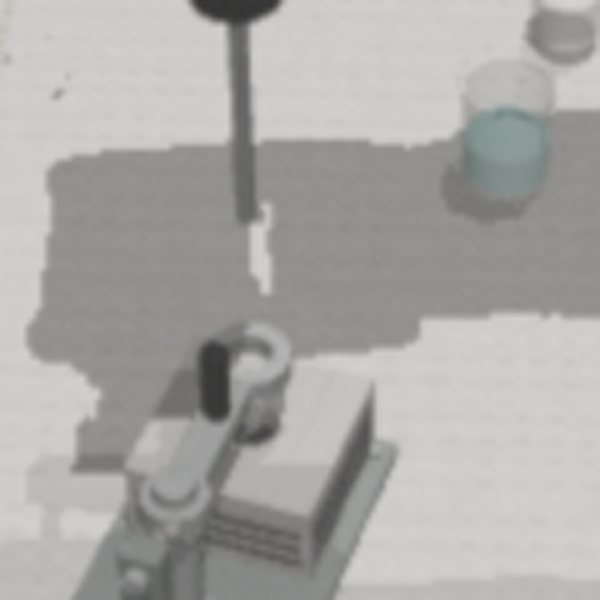

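View pics/top5.png

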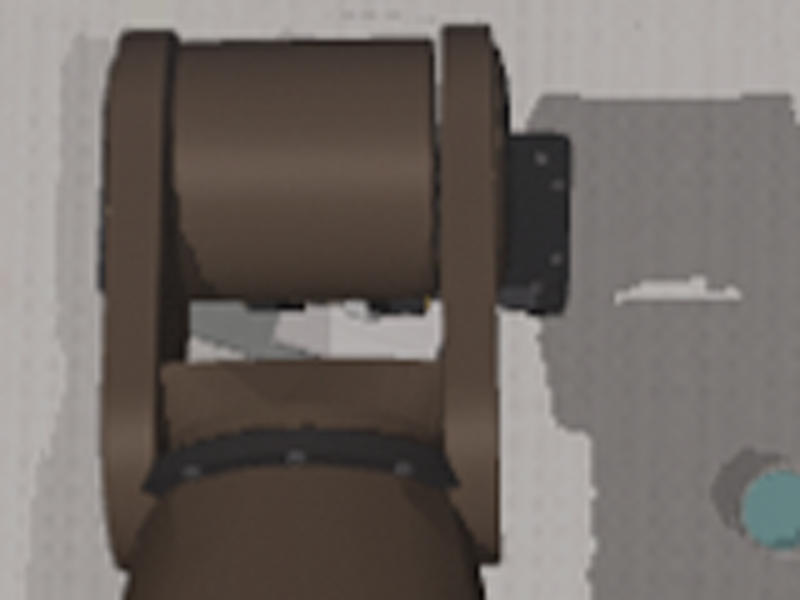

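```bash
python3 - <<'E'
from h import *
cs=cams();c=cs["side"]
P=[[533.8,88.2,163.7],[533.8,88.2,273.7],[533.8,88.6,90]]
for p in proj(c,P): print((p-[250,190]+.5)*5-.5)
for p,z in[((247,219),163.7),((238,22),270)]: print(atz(c,*px(250,190,5,*p),z))
# per-mm
print((proj(c,[[533.8,88.2,163.7],[543.8,88.2,163.7],[533.8,98.2,163.7]])-0))
im=c["img"][:,:,::-1]
cv2.imwrite("pics/side6.png",cv2.resize(im[190:270,270:330],None,fx=9,fy=7.5,interpolation=cv2.INTER_CUBIC))
to(533.8,88.6,480,0)
E
```

```text
[244.46827717 218.86761665]
[234.91433898  -4.63074982]
[250.1210459  353.33223161]
[532.8213824  88.2418877 163.7      ]
[532.09708775  98.67758205 270.        ]
[[298.49365543 233.37352333]
 [293.30741232 233.25534054]
 [298.14620689 236.95480626]]
pos [533.8305  87.7623 480.7961] rot [ 3.1414  0.0002 -0.0037] -> xyz [-0.0002 -0.0056  0.0053] r [ 0.0002  0.0002 -0.0047] F [ 0.3655  0.0787 -1.2393] M [0.0264 0.0091 0.0184] open 0.23076715030236142 t 12.775
```

View pics/side6.png

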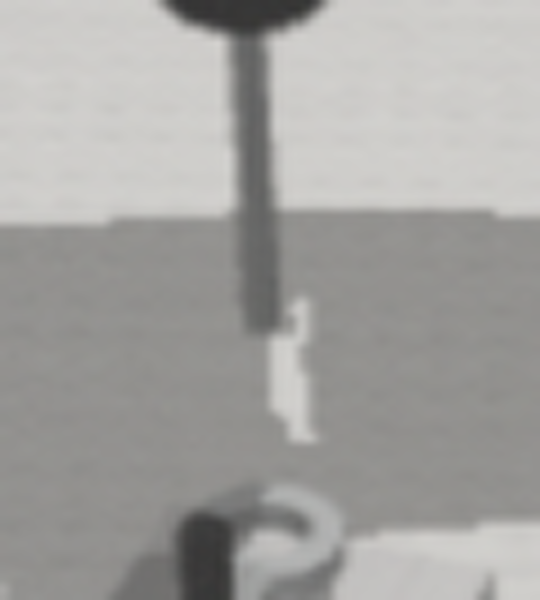

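The tip projects within about 1 mm of its prediction and lines up with the hole. I'll lower to just above the guide and look again.

```bash

python3 -m pendant '[{"x":0,"y":-0.005,"z":0.1,"rx":0,"ry":0,"rz":0,"jaw":0},{"x":0,"y":-0.005,"z":0.2,"rx":0,"ry":0,"rz":0,"jaw":0},{"x":0,"y":-0.005,"z":0.3,"rx":0,"ry":0,"rz":0,"jaw":0},{"x":0,"y":-0.005,"z":0.42,"rx":0,"ry":0,"rz":0,"jaw":0},{"x":0,"y":-0.005,"z":0.42,"rx":0,"ry":0,"rz":0,"jaw":0},{"x":0,"y":-0.005,"z":0.42,"rx":0,"ry":0,"rz":0,"jaw":0}]'
python3 - <<'E'
from h import *
to(533.8,88.6,347.5,0)
c=cams()
im=c["side"]["img"][:,:,::-1]
cv2.imwrite("pics/side7.png",cv2.resize(im[220:300,260:340],None,fx=7.5,fy=7.5,interpolation=cv2.INTER_CUBIC))
im=c["top"]["img"][:,:,::-1]
cv2.imwrite("pics/top7.png",cv2.resize(im[180:255,240:340],None,fx=8,fy=8,interpolation=cv2.INTER_CUBIC))
E
```

```text
t: 13.52
eef_pos: [534.0, 89.2, 418.1]
tcp_rot: [3.142, -0.0, -0.003]
ft_force: [-0.3, -0.1, -0.9]
opening: 0.229
pos [533.9837  89.1611 418.1228] rot [ 3.1415 -0.0003 -0.0028] -> xyz [-0.0013  0.0037  0.4708] r [ 0.0001 -0.0004 -0.0035] F [-0.2775 -0.0888 -0.8934] M [ 0.0539 -0.0188 -0.0012] open 0.22927020174477336 t 13.525
```

View pics/side7.png

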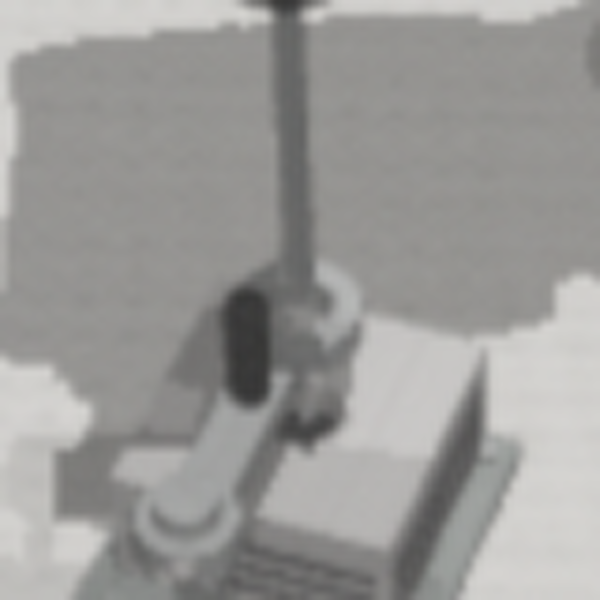

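View pics/top7.png

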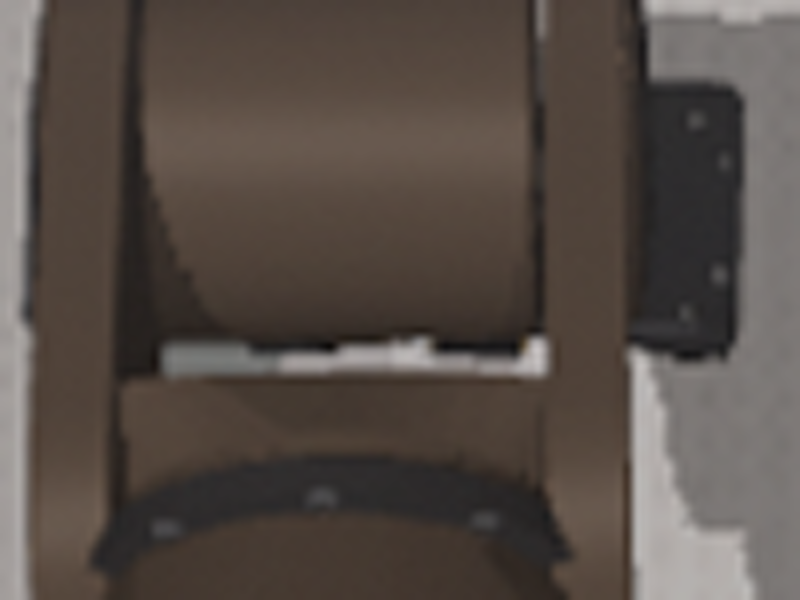

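The tip is at about z=102 and appears in the hole's mouth, at side crop (298,285) against the hole centre at (303,305). I'll shift about 0.5 mm in -x and go down slowly.

```bash

python3 -m pendant '[{"x":-0.004,"y":0.002,"z":0.03,"rx":0,"ry":0,"rz":0,"jaw":0},{"x":-0.004,"y":0.002,"z":0.1,"rx":0,"ry":0,"rz":0,"jaw":0},{"x":-0.004,"y":0.002,"z":0.17,"rx":0,"ry":0,"rz":0,"jaw":0},{"x":-0.004,"y":0.002,"z":0.24,"rx":0,"ry":0,"rz":0,"jaw":0},{"x":-0.004,"y":0.002,"z":0.24,"rx":0,"ry":0,"rz":0,"jaw":0},{"x":-0.004,"y":0.002,"z":0.24,"rx":0,"ry":0,"rz":0,"jaw":0}]'
python3 - <<'E'
from h import *
to(533.5,88.8,347.5,0)
c=cams()
im=c["side"]["img"][:,:,::-1]
cv2.imwrite("pics/side8.png",cv2.resize(im[240:290,280:330],None,fx=12,fy=12,interpolation=cv2.INTER_CUBIC))
E
```

```text
t: 14.38
eef_pos: [533.4, 88.8, 382.0]
tcp_rot: [3.142, -0.0, -0.003]
ft_force: [0.4, 0.6, -1.1]
opening: 0.228
pos [533.351   88.8435 381.9964] rot [ 3.1415 -0.0002 -0.0028] -> xyz [0.001  0.0003 0.23  ] r [ 0.0001 -0.0002 -0.0035] F [ 0.4294  0.5982 -1.0864] M [-0.0101  0.0159  0.0042] open 0.22822123554797294 t 14.375
```

View pics/side8.png

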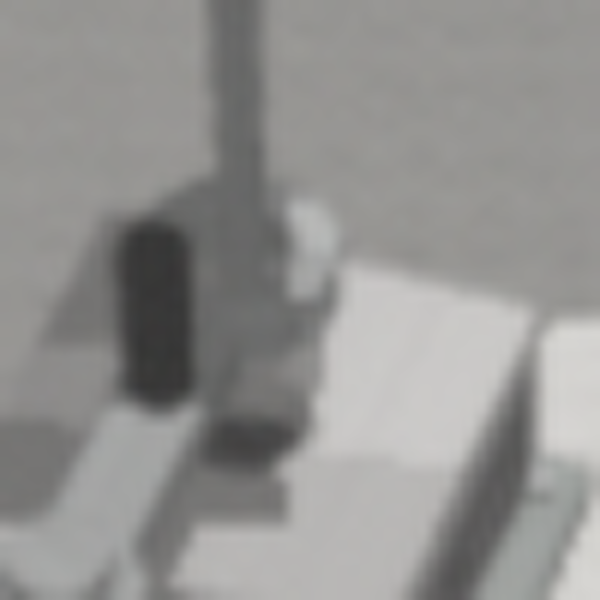

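I'll check the hole centre better by overlaying the projected ring circles on the earlier unobstructed pictures.

```bash
python3 - <<'E'
from h import *
cs=cams()
def circ(x,y,z,r):
    a=np.linspace(0,2*np.pi,60);return np.c_[x+r*np.cos(a),y+r*np.sin(a),0*a+z]
out=[]
for f,n,o in(("side2","side",(250,250)),("top2","top",(235,175))):
    im=cv2.imread(f"pics/{f}.png")
    for (x,y,z,r,col) in[(534,88.4,90,18,(0,0,255)),(534,88.4,90,10,(0,255,0)),(543.9,121.8,125,6,(255,255,0))]:
        p=((proj(cs[n],circ(x,y,z,r))-o+.5)*8-.5).astype(int)
        cv2.polylines(im,[p],True,col,1)
    x0,y0=(250,20) if n=="side" else (330,220)
    out.append(cv2.resize(im[y0:y0+230,x0:x0+230],None,fx=1.7,fy=1.7))
cv2.imwrite("pics/ov.png",np.hstack(out))
E
```

```text
(no output)
```

View pics/ov.png

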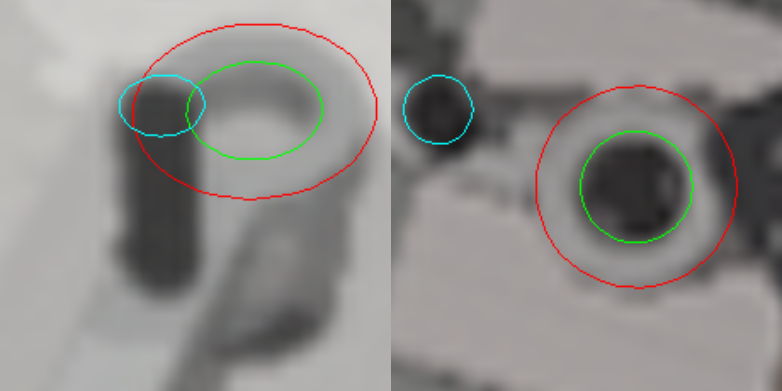

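```bash
python3 - <<'E'
from h import *
cs=cams();c=cs["side"]
im=cv2.resize(c["img"][200:290,270:330][:,:,::-1],None,fx=12,fy=12,interpolation=cv2.INTER_CUBIC)
f=lambda P:np.round((proj(c,P)-[270,200]+.5)*12-.5).astype(int)
def circ(x,y,z,r):
    a=np.linspace(0,2*np.pi,60);return np.c_[x+r*np.cos(a),y+r*np.sin(a),0*a+z]
x,y=533.35,88.84
for s in(-1,1): cv2.polylines(im,[f([[x+s*4,y,90],[x+s*4,y,172]])],False,(0,255,255),1)
cv2.polylines(im,[f(circ(x,y,181,18))],True,(0,255,255),1)
cv2.polylines(im,[f(circ(534.2,88.8,90,18))],True,(0,0,255),1)
cv2.polylines(im,[f(circ(534.2,88.8,90,10))],True,(0,255,0),1)
cv2.polylines(im,[f(circ(534.2,88.8,48,12))],True,(0,255,0),1)
cv2.imwrite("pics/ov2.png",im[:,:600][0:1080:1][200:800] if 0 else cv2.resize(im,(400,600)))
cv2.imwrite("pics/ov3.png",im[480:1080,60:660])
E
```

```text
(no output)
```

View pics/ov2.png

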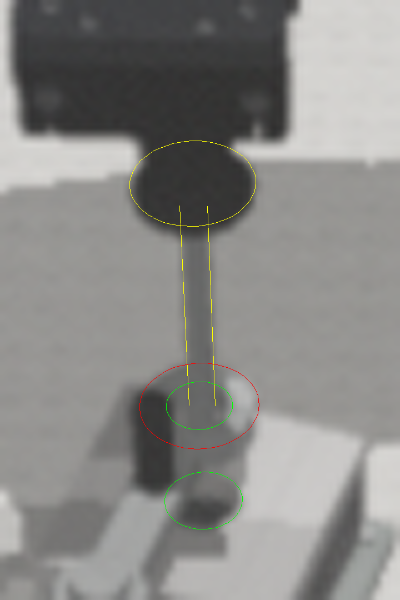

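View pics/ov3.png

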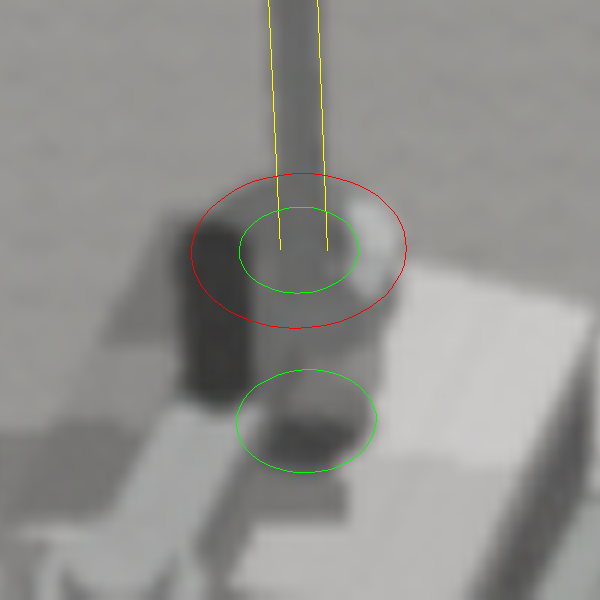

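The overlay shows the stem about 0.3 mm off prediction, with the hole centre near x=534.2–534.8. I'll shift +1.1 mm in x and go down to half depth.

```bash

python3 -m pendant '[{"x":0.0075,"y":0,"z":0,"rx":0,"ry":0,"rz":0,"jaw":0},{"x":0.0075,"y":0,"z":0.06,"rx":0,"ry":0,"rz":0,"jaw":0},{"x":0.0075,"y":0,"z":0.12,"rx":0,"ry":0,"rz":0,"jaw":0},{"x":0.0075,"y":0,"z":0.18,"rx":0,"ry":0,"rz":0,"jaw":0},{"x":0.0075,"y":0,"z":0.23,"rx":0,"ry":0,"rz":0,"jaw":0},{"x":0.0075,"y":0,"z":0.23,"rx":0,"ry":0,"rz":0,"jaw":0},{"x":0.0075,"y":0,"z":0.23,"rx":0,"ry":0,"rz":0,"jaw":0},{"x":0.0075,"y":0,"z":0.23,"rx":0,"ry":0,"rz":0,"jaw":0}]'
python3 - <<'E'
from h import *
to(534.4,88.7,347.5,0)
cs=cams();c=cs["side"]
im=cv2.resize(c["img"][210:290,270:330][:,:,::-1],None,fx=12,fy=12,interpolation=cv2.INTER_CUBIC)
f=lambda P:np.round((proj(c,P)-[270,210]+.5)*12-.5).astype(int)
def circ(x,y,z,r):
    a=np.linspace(0,2*np.pi,60);return np.c_[x+r*np.cos(a),y+r*np.sin(a),0*a+z]
x,y,_=env.state()["eef_pos"]
for z in(147,141):cv2.polylines(im,[f(circ(x,y,z,18))],True,(0,255,255),1)
cv2.polylines(im,[f(circ(534.4,88.8,90,18))],True,(0,0,255),1)
cv2.imwrite("pics/ov4.png",im[200:800,60:660])
cv2.imwrite("pics/end.png",c["img"][:,:,::-1])
to(534.4,88.7,347.5,0)
E
```

```text
t: 15.68
eef_pos: [534.4, 88.9, 347.7]
tcp_rot: [3.142, -0.001, -0.003]
ft_force: [0.3, 0.3, -1.2]
opening: 0.23
pos [534.3903  88.86   347.701 ] rot [ 3.1415 -0.0006 -0.0028] -> xyz [0.0001 0.0011 0.0013] r [ 0.0001 -0.0007 -0.0035] F [ 0.291   0.2762 -1.2213] M [ 0.0605  0.0238 -0.0369] open 0.2297619257250568 t 15.675
pos [534.3526  88.8332 347.6736] rot [ 3.1415 -0.0005 -0.0027] -> xyz [0.0003 0.0009 0.0012] r [ 0.0001 -0.0007 -0.0035] F [-0.6355 -1.1953 -1.4515] M [ 0.0009 -0.0044  0.0119] open 0.2277718417588774 t 15.775
```

View pics/ov4.png

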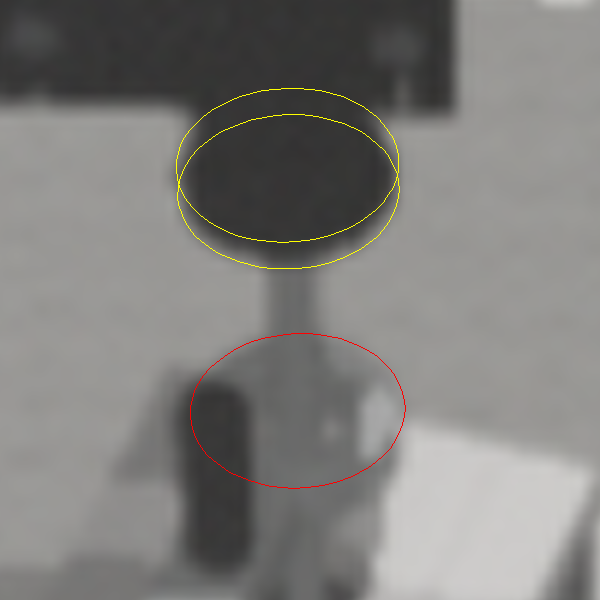

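View pics/end.png

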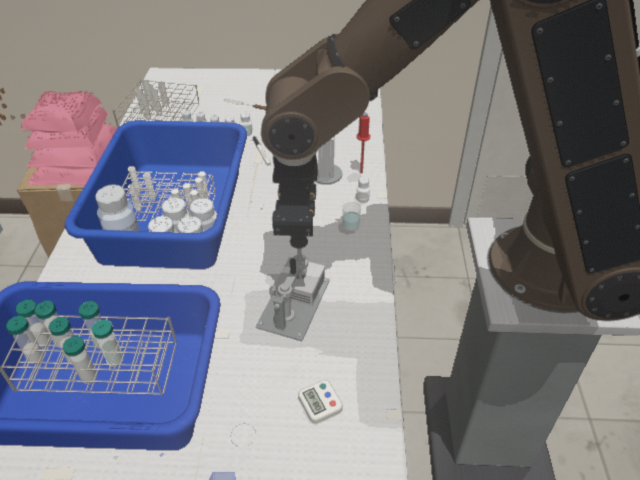

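Side check: columns agree, but the flange's lower edge sits about 0.8 px higher than predicted (row 255 against 269 in the crop). That would mean 2–3 mm in y or z, so I'll measure it to subpixel in all the stored views before handing in.

```bash
python3 - <<'E'
from h import *
cs=cams();c=cs["side"]
def circ(x,y,z,r):
    a=np.linspace(0,2*np.pi,180);return np.c_[x+r*np.cos(a),y+r*np.sin(a),0*a+z]
def edge(im,cols,r0,r1,rev=False):
    # max gradient row, subpixel
    o=[]
    for col in cols:
        g=im[r0:r1,col].astype(float); d=np.diff(g); i=np.argmax(np.abs(d)); 
        w=np.abs(d[max(0,i-2):i+3]); k=np.arange(max(0,i-2),max(0,i-2)+len(w)); o.append(r0+.5+(w*k).sum()/w.sum())
    return o
G=lambda im:cv2.cvtColor(im,cv2.COLOR_BGR2GRAY)
def predbot(p,cols,z,r):
    q=proj(c,circ(*p,z,r)); 
    out=[]
    for col in cols:
        m=np.abs(q[:,0]-col)<.6; out.append(q[m,1].max())
    return out
now=G(c["img"][:,:,::-1].copy())
s=env.state()["eef_pos"]
q=proj(c,circ(s[0],s[1],s[2]-206.5,18)); print("pred ellipse",q.min(0),q.max(0))
np.set_printoptions(linewidth=200)
b=q.max(0)[1];ci=int(q[:,0].mean())
print(now[int(b)-6:int(b)+5,ci-9:ci+10],int(b)-6,ci-9)
f4=cv2.imread("pics/side4.png");f4=G(cv2.resize(f4,(160,160),interpolation=cv2.INTER_AREA))
q=proj(c,circ(493.05,-310.2,481.1-206.5,18));print("lift pred",q.min(0),q.max(0))
b=q.max(0)[1];ci=int(q[:,0].mean());print(f4[int(b)-30-6:int(b)-30+5,ci-250-9:ci-250+10],int(b)-6,ci-9)
f0=G(cv2.imread("pics/side0.png"))
q=proj(c,circ(493.3,-309.5,125,18));print("stand pred bot",q.min(0),q.max(0));q=proj(c,circ(493.3,-309.5,131,18));print("top",q.min(0),q.max(0))
b=q.max(0)[1];ci=int(q[:,0].mean());print(f0[int(b)-6:int(b)+8,ci-9:ci+10],int(b)-6,ci-9)
tip=proj(c,circ(493.05,-310.2,481.1-316.5,4));print("lift tip",tip.min(0),tip.max(0))
b=tip.max(0)[1];ci=int(tip[:,0].mean());print(f4[int(b)-30-6:int(b)-30+5,ci-250-5:ci-250+6],int(b)-6,ci-5)
E
```

```text
pred ellipse [289.3270767  235.71519311] [307.80108217 248.56371257]
[[136  89  57  54  54  55  53  53  55  54  53  54  53  55  55  54  54  56  81]
 [147  99  60  55  56  55  55  54  53  52  54  54  55  53  54  53  53  58  96]
 [150 111  70  56  56  53  52  53  54  56  54  54  54  53  52  55  57  78 124]
 [149 134  95  65  56  55  53  55  53  55  56  54  52  54  54  58  75 112 143]
 [150 147 126  98  72  61  56  55  55  55  52  56  57  59  67  77 113 141 150]
 [151 151 150 137 116  95  80  70  62  60  59  62  72  84 104 118 142 149 152]
 [151 152 152 150 148 136 122 109  90  80  81  86 106 127 143 150 153 153 152]
 [152 152 152 153 152 150 149 146 119 105 105 105 127 146 151 152 152 150 152]
 [151 152 152 154 153 153 153 150 123 107 106 108 130 149 152 153 152 151 152]
 [152 152 154 153 154 154 153 150 123 108 106 107 130 148 152 152 153 152 153]
 [151 152 151 152 152 152 151 148 123 108 106 108 127 145 151 153 154 151 150]] 242 289
lift pred [318.46761834  75.25591745] [334.23117433  83.01684944]
[[209 201 140  74  55  54  54  55  55  56  55  55  56  56  55  54  72 137 194]
 [209 19
[... 1926 characters left out ...]
 135 135 139 170 197]
 [201 163 138 135 142 137 135 134 133 133 133 133 134 139 136 134 139 171 197]] 130 317
lift tip [324.62638038 119.64510825] [327.94266812 121.44868648]
[[209 209 210 202 154 114 114 154 197 208 209]
 [208 209 211 202 153 114 114 154 196 208 208]
 [209 210 211 203 153 113 113 155 197 208 208]
 [208 209 210 202 153 112 114 155 198 208 207]
 [208 209 210 201 153 113 117 161 199 208 207]
 [206 208 209 202 163 126 133 175 202 207 207]
 [209 210 210 207 187 168 171 190 205 208 208]
 [208 209 209 209 205 203 203 206 207 208 209]
 [208 209 208 208 207 208 208 208 208 208 207]
 [210 210 209 209 209 210 209 210 210 210 210]
 [209 209 209 209 208 209 210 209 209 209 209]] 115 321
```

Both views of the held probe show the same bias of about -0.6 px, and it is also there in the stand. Most of it is therefore calibration. Weighing the side and top evidence, I'll nudge +1 mm in y, settle, and confirm.

```bash

python3 -m pendant '[{"x":0,"y":-0.007,"z":0.003,"rx":0,"ry":0,"rz":0,"jaw":0},{"x":0,"y":-0.007,"z":0.003,"rx":0,"ry":0,"rz":0,"jaw":0},{"x":0,"y":-0.007,"z":0.003,"rx":0,"ry":0,"rz":0,"jaw":0},{"x":0,"y":-0.007,"z":0.003,"rx":0,"ry":0,"rz":0,"jaw":0},{"x":0,"y":-0.007,"z":0.003,"rx":0,"ry":0,"rz":0,"jaw":0},{"x":0,"y":-0.007,"z":0.003,"rx":0,"ry":0,"rz":0,"jaw":0}]'
python3 - <<'E'
from h import *
to(534.4,89.5,347.5,0)
cs=cams();c=cs["side"]
cv2.imwrite("pics/end2.png",cv2.resize(c["img"][225:300,255:330][:,:,::-1],None,fx=8,fy=8,interpolation=cv2.INTER_CUBIC))
E
```

```text
t: 16.62
eef_pos: [534.4, 89.9, 347.0]
tcp_rot: [3.141, -0.0, -0.003]
ft_force: [-0.5, 1.7, -1.3]
opening: 0.229
pos [534.3511  89.8767 346.9617] rot [ 3.1415 -0.0001 -0.0028] -> xyz [ 0.0003  0.0025 -0.0036] r [ 0.0001 -0.0001 -0.0035] F [-0.4629  1.6807 -1.274 ] M [ 0.0932  0.0173 -0.0771] open 0.22924283876450807 t 16.625
```

View pics/end2.png

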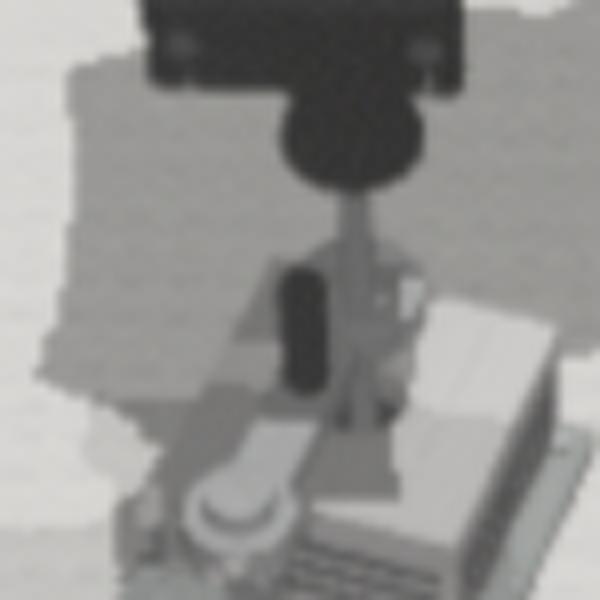

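The stem passes through the ring into the well. At the well's mouth its column is about 362, against the well centre at crop (361,398). The contact forces are just noise. Handing in.

```bash
python3 -c "
from h import *
s=env.state();print(s['eef_pos'],s['qvel'].round(4),s['ft_force'],s['t'])
env.job_done()"
```

```text
[534.35414161  89.87846021 346.94953839] [-0.0025  0.0006 -0.     -0.     -0.0001  0.0009] [ 0.07763537 -0.20284141 -0.45821749] 16.725
the job is handed in; nothing more can be done
```

I swung the guide arm home by its peg, then lifted the black probe from its stand and lowered it upright through the guide. I handed the job in at 16.7 s, still holding the probe. No verdict was reported.

**Last checks that agreed:**
- **Guide:** it met its end stop, where the force rose about 7 N, and the pictures after release showed the ring over the well.
- **Depth:** the tip is at about z = 30.5 mm, roughly 17 mm down the 34 mm well.
- **Stillness:** the tool is upright and at rest. Measured forces stayed within noise, with no sign of contact while lowering.
- **Centring in x:** side-camera columns put the stem within about 1 mm of the hole and well centres.
- **Bystanders:** the last full side picture shows the beaker, bottle and timer where they were.

**Check that disagreed:**
- **Centring in y:** the side camera put the probe 1.5–2.5 mm lower in y than the robot pose and top camera did. I split the difference with a 1 mm shift in +y, so y centring is certain only to about 1.5 mm, against 6 mm clearance in the guide hole. The arm hid the probe from the top camera, so I could not settle this directly.

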